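# Clamp a bonded rock chip in the thin-section bonding clamp

## Robot

A 6-joint arm with a two-finger parallel gripper is mounted at the origin on a cart in front of the work surface, level with it; the furniture and walls round the work are solid. World frame = base frame: x ahead of the robot, y to its left, z up, the work surface at z = 0. Lengths are in mm, angles in rad, forces in N, time in s.
With the tool pointing down it reaches from about 350 to 975 mm from the base axis. Payload 7.1 kg.
Tool frame: the origin (TCP) lies at the very end of the fingers, on their centre line; the grasp point (between the pads) lies 19 mm behind it; z points along the fingers, y is the line along which they close (so a half turn about z gives the same grasp; the last joint's range is limited). The gripper opens to 88 mm and grips with 3 to 60 N. Pads are 20 mm wide; open, the fingers measure 115 mm over their backs; the gripper's body (75 mm by 178 mm) begins 61 mm behind the grasp point.
Start: joints at [1.173, 0.423, 1.63, -0, 1.089, -0.019], TCP at [231.096, 580.689, 222.675] pointing down, gripper open.
Joint ranges: [-3, 3], [-0.9, 2.11], [0.09, 2.58], [-1.31, 4.45], [0.11, 2.69], [-2.54, 2.54]. Speed limits (rad/s): [2.39, 2.39, 3.01, 3.14, 3.14, 3.14].

## Interface

Orientations are given as a rotation vector (axis times angle).
In Python, from workcell import * gives the robot as it stands.
- The arm moves only by the tool step_arm, never from a script. Its argument "deltas" is a list of rows, each a list of 3 entries, a list of its own where there are three numbers: the shift along the tool's x, y, z in units of 300 mm (1.0 is 300 mm), then the turn, a rotation vector about the tool's x, y, z in units of 1.5 rad (1.0 is 1.5 rad), then the gripper command: -1 is shut, 1 is fully open, values between are in proportion. In form: [[[dx, dy, dz], [rx, ry, rz], gripper], ...]. A call has 1 to 20 rows; each row is the pose to reach, as a shift and turn from the pose commanded when the call began, along the tool's axes at that moment; what a row does not reach only later rows make up. A row lasts 1/12 s, in which the tool goes at most 41.7 mm and 7.16 degrees, less where a joint would pass 70% of its speed; a pose out of reach is approached as far as the arm can. A call with a number of a shift or a turn outside -1 to 1 is refused whole. A call with a gripper value outside its range is refused whole. The fingers move at their own pace and stop on an object; the grip force is fixed at half the most. Time passes only in rows, so rows that repeat a pose let the fingers close. It gives the time, the measured TCP pose, the force, the opening and the grip force at its end, in the units of the state.
- get_obs(): the state, without advancing time (a new reading comes with each control period).
- get_image(name): name is "scene" or "top" or "wrist"; returns a dict with "pixels" (384x512x3 uint8, red, green, blue), "fx", "fy", "cx", "cy" (pixels), "T" (4x4, takes a point from camera to world coordinates). Camera axes: x right, y down, z forward; pixel columns grow to the right and rows downward; lengths in mm; the calibration is good to about 2 mm. A picture is of the moment at which its call begins. There is no depth.
- close_job(): hands the job in; it is judged then, once.
The state is a dict: "t": time; "qpos": joint angles; "qvel": joint speeds; "joint_torque": joint torques, N m; "ee_pos": TCP position; "orientation": TCP orientation; "ft_force": force on the tool from outside, world axes, zero at the start; "moment": the same for the moment, N m; "width": finger opening in mm; "grasp_force": force on a finger pad.
Only numpy, scipy, OpenCV 4.12 (cv2) and the standard library are available. Lean on these libraries where they do the work, as an engineer would, in place of code of your own. Each camera call takes 0.05 s, during which the arm holds its last target. There are 200 camera calls.

## Task

A rock chip has just been glued on its glass slide: lift the slide carrier by its bow handle, slide it in under the raised arm of the bonding clamp from the open side (opposite the low end stop) and let it go flat on the base plate, with the chip centred under the pad and the handle end standing outside. Then press the sliding arm down at its heel, behind the bar, until the pad sits hard on the chip and the arm tilts and jams, and screw the handle clockwise about one full turn so that the clamp is tight. Leave the slide box, the vial and the petri dish where they stand.

Things in the scene. Friction and masses are not known exactly. Their poses are not given: they have to be found in the camera images.
- carrier_grip (a point): centre of the carrier's black bow handle: a grip bar 10 mm thick (x), 56 long (y), 16 high, on two posts, its centre 38 mm above the carrier's underside and 30 above its plate; free space beside it. Axes: z up, y along the plate from the chip to the handle. The chip's centre lies 95 mm away in -y; the plate ends 29 mm away in +y
- chip_top (a point): centre of the top face of the pale rock chip (23 x 32 x 10 mm) glued on a glass slide near one end of the carrier; 20 mm above the carrier's underside. Axes as carrier_grip
- carrier: slide carrier: aluminium plate 44 x 150 x 8 mm with slide, chip and bow handle fixed on it, 0.15 to 0.22 kg. Starts flat on the worktop. Origin on its underside below the chip's centre, axes as carrier_grip; the plate ends 26 mm beyond the origin in -y
- clamp_spot (a point): point on the clamp's grey base plate, 12 mm above the worktop, straight below the pad: the chip's centre belongs over it. The clamp is fixed. Axes: z up, x to the upright bar, y to the open side; the carrier goes in along -y and then lies with its axes parallel to these. Base: x -38 to 122, y -39 to 76 mm. Steel stops 6 mm high at y = -29 and at x = +25 mm, each 3 mm clear of a centred carrier
- heel_top (a point): middle of the ribbed top of the heel, a thumb rest 28 mm wide, 38 long on the sliding arm, 36 mm behind the bar (121 mm from clamp_spot in its +x); press straight down here to slide the arm. Its top is 82 mm above the worktop at jaw = 0. The bar (16 x 8 mm, at clamp_spot x = 85 mm) ends 148 mm above the worktop
- jaw (a joint): height of the sliding arm on the bar, m: gap from pad to chip with a carrier in, the arm level, the spindle backed out. Starts at 0.030 to 0.045; about -0.005 when jammed on the chip. Slides under 5 N at the heel, stays where left; pushed at the spindle end it jams. It has play: it first hangs 0.05 rad spindle end down; on the chip it tilts 0.05 to 0.08 rad end up and jams; press with 10 to 20 N
- handle_grip (a point): centre of the spindle's black ribbed handle: upright round grip 27 mm in diameter, straight for 20 mm above and below this point, 85 mm from the bar; 124 mm above the worktop at jaw = 0 and spindle = 0. It turns about its own upright axis
- spindle (a joint): turn of the handle, rad: 0 as it starts (backed out), growing clockwise seen from above, stop at 10.6; 6 mm of feed a turn. Turns easily (0.03 N m, little more when tight), stays where left
- pad: round steel pad, 22 mm in diameter, under the spindle, 32 mm above the worktop at jaw = 0 and spindle = 0 (4 mm lower as the arm hangs at first); origin in the centre of its pressing face. A spring (5 N per mm, 9 mm travel) backs it: with the arm jammed on the chip, half a turn of the handle presses with about 14 N, a full turn with 22 N. Tight is 12 N or more
- slide_box: bystander: carton of microscope slides with a blue lid, 85 x 61 x 36 mm, origin at the centre of its underside
- oil_vial: bystander: small glass vial with a black cap, 24 mm in diameter, 63 mm high, origin at the centre of its underside
- petri_dish: bystander: petri dish with lid, 60 mm in diameter, 16 mm high, origin at the centre of its underside
Mind the look-alikes: they are no part of the job. Several things have the shape of the carrier; the one meant has the colours described above.

How it is judged (in metres and radians):
On the way, in this order (a step that is already met when the one before it is completed fails the run):
1. the carrier lies flat on the clamp's base, let go, chip under the pad, with the arm still up (horizontal distance between chip_top and clamp_spot below 0.007 m and z of chip_top in the frame of clamp_spot below 0.023 m and angle between the y axis of carrier and the y axis of clamp_spot, either way round below 0.12 rad and y of carrier_grip in the frame of clamp_spot above 0.05 m and contact force between the fingers and carrier below 0.2 N and value of joint jaw above 0.015 m), for 0.2 s.
2. the arm has been slid down until the pad rests on the chip (contact force between pad and carrier above 0.3 N and value of joint jaw below 0.006 m), for 0.2 s.
At the end, for the whole second after the job is handed in: the carrier lies flat on the clamp's base with the chip's centre within 7 mm of the spot below the pad, within 0.12 rad of square, handle on the open side; the arm is down on it and the pad presses the chip with at least 12 N; everything is at rest and let go (contact force between pad and carrier above 12 N and horizontal distance between chip_top and clamp_spot below 0.007 m and z of chip_top in the frame of clamp_spot below 0.023 m and angle between the y axis of carrier and the y axis of clamp_spot, either way round below 0.12 rad and y of carrier_grip in the frame of clamp_spot above 0.05 m and value of joint jaw below 0.006 m and linear speed of carrier below 0.01 m/s); the robot touches nothing.
It fails at once if the slide box, the vial or the petri dish is pushed about (more than 30 mm) or the vial is tipped (distance of any of slide_box, oil_vial, petri_dish from where it was at the start of the episode above 0.03 m or angle between oil_vial's own z axis and vertical above 0.6 rad).
It also fails if it takes over 70 s, if anything falls off the work surface, if the arm or the gripper's body presses on something with over 40 N, if the wrist force passes 120 N, or if a joint passes its speed limit or range.

## Working session

There is one attempt and no reset: what is moved stays moved. The work goes in short steps, Python scripts to look and compute and a tool call to move; the robot and the scene stay as the last step left them, time stands still between calls to the robot, and variables do not carry over. Pictures are saved under pics/ and viewed, at most 10 in all, crops included, and the job is handed in when it is done.

Besides the shell and the picture viewer there is one more tool, called in YAML: its name, and indented under it one key for each argument. step_arm: Moves the arm, as the interface text tells. Its arguments: {"type":"object","properties":{"deltas":{"type":"array","items":{"type":"array"}}},"required":["deltas"]}

```bash
mkdir -p pics; cat > h.py <<'E'
from workcell import *
import numpy as np, cv2
from scipy.spatial.transform import Rotation as R
def snap(name,f):
    im=get_image(name); np.savez('pics/'+f+'.npz',**{k:np.array(v) for k,v in im.items()})
    cv2.imwrite('pics/'+f+'.png',np.array(im['pixels'])[:,:,::-1]); return im
def load(f): return dict(np.load('pics/'+f+'.npz'))
def ray(im,u,v):
    T=np.array(im['T']); d=T[:3,:3]@np.array([(u-im['cx'])/im['fx'],(v-im['cy'])/im['fy'],1]); return T[:3,3],d
def onz(im,u,v,z):
    o,d=ray(im,u,v); return (o+d*(z-o[2])/d[2]).round(1)
def proj(im,p):
    T=np.array(im['T']); q=T[:3,:3].T@(np.array(p)-T[:3,3]); return (im['fx']*q[0]/q[2]+im['cx'],im['fy']*q[1]/q[2]+im['cy'])
E
python3 - <<'E'
from h import *
a=snap('scene','s1');b=snap('top','t1')
for i in(a,b): print(np.array(i['T']).round(2),i['fx'])
o=get_obs();print(o)
cv2.imwrite('pics/both.png',np.vstack([np.array(x['pixels'])[:,:,::-1] for x in (a,)]))
E
```

```text
[[ 5.6000e-01 -4.5000e-01  6.9000e-01 -2.0880e+02]
 [-8.3000e-01 -3.0000e-01  4.7000e-01 -5.1753e+02]
 [-0.0000e+00 -8.4000e-01 -5.4000e-01  7.1131e+02]
 [ 0.0000e+00  0.0000e+00  0.0000e+00  1.0000e+00]] 434.3028870355475
[[-1.0000e-02 -9.9000e-01  1.5000e-01  3.4891e+02]
 [-1.0000e+00  1.0000e-02  0.0000e+00  5.2400e+00]
 [-1.0000e-02 -1.5000e-01 -9.9000e-01  1.6164e+03]
 [ 0.0000e+00  0.0000e+00  0.0000e+00  1.0000e+00]] 496.55335645621284
{'t': 0.1, 'qpos': array([ 1.17298554e+00,  4.23747498e-01,  1.63061932e+00,  2.09978644e-05,
        1.08858041e+00, -1.89979836e-02]), 'qvel': array([ 0.00075877, -0.00132188, -0.00065972,  0.00132657,  0.0001094 ,
       -0.00104222]), 'joint_torque': array([-9.42306215e-04, -5.45611954e+01, -2.74322069e+01,  6.44204859e-02,
        1.87440118e-02, -3.75275056e-05]), 'ee_pos': array([230.91100864, 580.23913788, 221.98773403]), 'orientation': array([-5.91445049e-01, -3.08511227e+00,  2.07547641e-03]), 'ft_force': array([ 0.48953432, -0.72649996, -0.42253833]), 'moment': array([-0.01766113, -0.03898829,  0.00388387]), 'grasp_force': 0.0, 'width': 87.97284273323699}
```

View pics/s1.png

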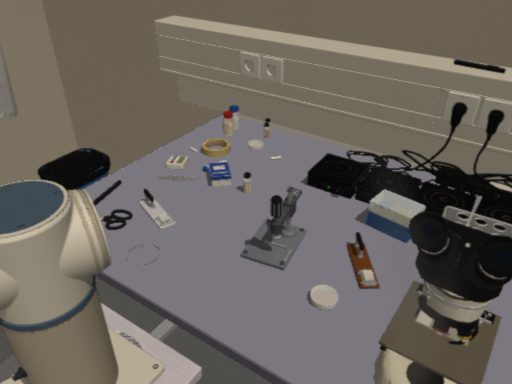

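View pics/t1.png

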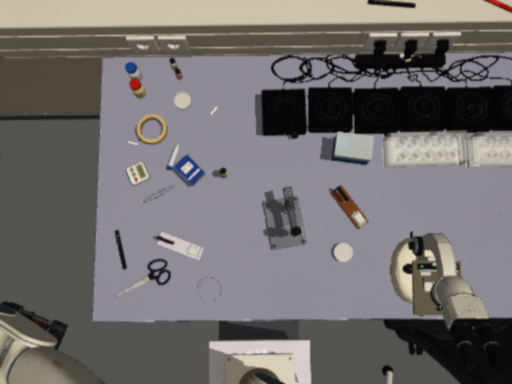

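The scene view shows the silver carrier at about (157,210), the clamp at (278,230) and a brown look-alike at (362,263). In the top view they are at (180,245), (285,218) and (350,205). I'll enlarge the first two.

```bash
python3 - <<'E'
from h import *
s=cv2.imread('pics/s1.png');t=cv2.imread('pics/t1.png')
f=lambda im,u,v,w=40,h=30:cv2.resize(im[v-h:v+h,u-w:u+w],(400,300),interpolation=cv2.INTER_CUBIC)
c=np.vstack([np.hstack([f(t,180,245),f(t,285,218,48,36)]),np.hstack([f(s,157,210),f(s,278,228,56,42)])])
cv2.imwrite('pics/c1.png',c)
E
```

```text
(no output)
```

View pics/c1.png

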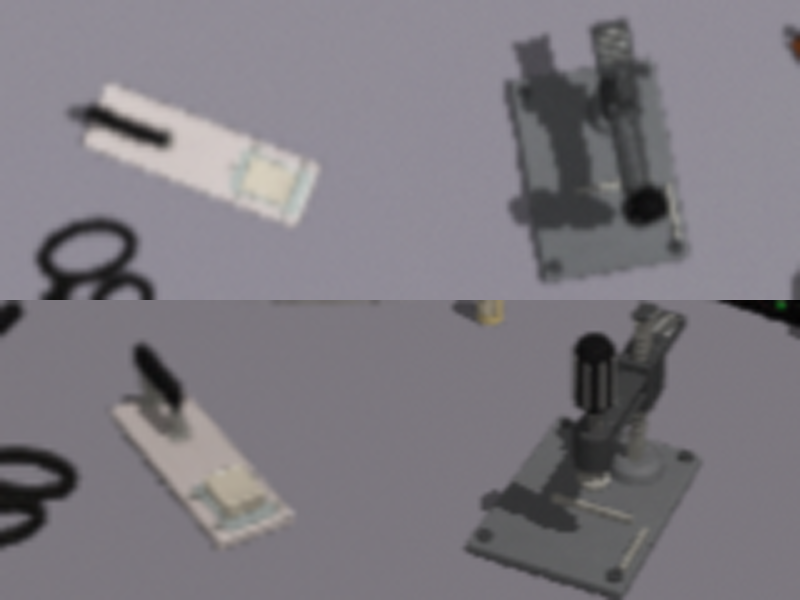

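```bash
cat >> h.py <<'E'
def fit(model,pts):
    m=np.array(model,float);p=np.array(pts,float)[:,:2];mc=m.mean(0);pc=p.mean(0)
    H=(m-mc).T@(p-pc);a=np.arctan2(H[0,1]-H[1,0],H[0,0]+H[1,1])
    c,s=np.cos(a),np.sin(a);Q=np.array([[c,-s],[s,c]]);t=pc-Q@mc
    print('origin',t.round(1),'yaw',a.round(4),'res',((m@Q.T+t)-p).round(1).tolist());return t,a
E
python3 - <<'E'
from h import *
t=load('t1');s=load('s1')
T=lambda u,v,k,o:(o[0]+u/k-.5,o[1]+v/k-.5)
k,o=400/96,(237,182)
cl=[onz(t,*T(u-400,v,k,o),12) for u,v in[(507,80),(652,62),(690,258),(540,282)]]
fit([(122,76),(122,-39),(-38,-39),(-38,76)],cl)
k,o=5,(140,215)
ca=[onz(t,*T(u,v,k,o),8) for u,v in[(105,83),(322,162),(297,228),(85,145)]]
# +y toward handle; image right = chip end
fit([(22,124),(22,-26),(-22,-26),(-22,124)],ca)
# scene checks
k,o=400/112,(278-56,228-42)
cl=[onz(s,*T(u-400,v-300,k,o),12) for u,v in[(700,460),(620,597),(468,547)]]
fit([(122,-39),(-38,-39),(-38,76)],cl)
k,o=5,(117,180)
ca=[onz(s,*T(u,v-300,k,o),8) for u,v in[(295,513),(220,547),(113,407)]]
fit([(22,-26),(-22,-26),(-22,124)],ca)
# handle top (scene cap centre / top view) 
def tri(a,b):
    (o1,d1),(o2,d2)=a,b
    A=np.stack([d1,-d2],1);x=np.linalg.lstsq(A,o2-o1,rcond=None)[0];p,q=o1+d1*x[0],o2+d2*x[1];print('tri',((p+q)/2).round(1),np.linalg.norm(p-q).round(1))
tri(ray(t,*T(645-400,205,400/96,(237,182))),ray(s,*T(595-400,348-300,400/112,(222,186))))
o=get_obs();print(R.from_rotvec(o['orientation']).as_matrix().round(3))
for b,n in ((t,(343,252)),):print('petri',onz(b,*n,16)); print('vial',onz(t,223,172,63),'box',onz(t,353,147,36))
E
```

```text
origin [ 482.  -110.2] yaw 0.1477 res [[-0.9, -0.7], [3.1, -0.4], [-1.3, 1.8], [-0.9, -0.7]]
origin [432.2 205.7] yaw -0.3646 res [[0.4, -1.5], [-0.4, -0.2], [0.7, -0.4], [-0.6, 2.0]]
origin [ 478.  -113.1] yaw 0.1583 res [[2.5, -1.1], [0.0, -1.3], [-2.5, 2.4]]
origin [432.2 207.5] yaw -0.3896 res [[-1.0, -1.3], [2.2, 2.9], [-1.2, -1.6]]
tri [ 479.3 -110.7  171.1] 2.5
[[-0.929  0.37  -0.001]
 [ 0.37   0.929 -0.001]
 [ 0.    -0.001 -1.   ]]
petri [ 422.5 -273.3   16. ]
vial [678.6 108.2  63. ] box [ 763.  -315.2   36. ]
```

step_arm:
  deltas:
    - [[-1,-0.59,0.17],[0,0,1],1]
    - [[-1,-0.59,0.17],[0,0,1],1]
    - [[-1,-0.59,0.17],[0,0,1],1]
    - [[-1,-0.59,0.17],[0,0,1],1]
    - [[-1,-0.59,0.17],[0,0,1],1]
    - [[-1,-0.59,0.17],[0,0,1],1]
    - [[-1,-0.59,0.17],[0,0,1],1]
    - [[-1,-0.59,0.17],[0,0,1],1]
    - [[-1,-0.59,0.17],[0,0,1],1]
    - [[-1,-0.59,0.17],[0,0,1],1]
    - [[-1,-0.59,0.17],[0,0,1],1]
    - [[-1,-0.59,0.17],[0,0,1],1]
    - [[-1,-0.59,0.17],[0,0,1],1]
    - [[-1,-0.59,0.17],[0,0,1],1]

```text
t: 1.27
ee_pos: [444.2, 305.1, 171.5]
orientation: [-2.532, -1.859, 0.001]
ft_force: [-0.1, 0.2, 0.6]
width: 88.2
grasp_force: 0.0
```

```bash
python3 - <<'E'
from h import *
w=snap('wrist','w1');print(np.array(w['T']).round(2),w['fx'])
o=get_obs();print(o['t'],o['ee_pos'],o['orientation'])
for p in [(466.5,295,38),(432,206,20)]:print(proj(w,p))
E
```

```text
[[ 9.5000e-01 -2.9000e-01 -8.0000e-02  4.6644e+02]
 [-3.0000e-01 -9.2000e-01 -2.5000e-01  3.7397e+02]
 [-0.0000e+00  2.6000e-01 -9.6000e-01  3.3391e+02]
 [ 0.0000e+00  0.0000e+00  0.0000e+00  1.0000e+00]] 296.68499393722175
1.3167 [444.21150523 305.26106633 171.51155138] [ 2.53200811e+00  1.85969277e+00 -6.32704460e-04]
(np.float64(275.85252751580026), np.float64(185.95120443859452))
(np.float64(267.7308196440425), np.float64(260.9395879997488))
```

View pics/w1.png

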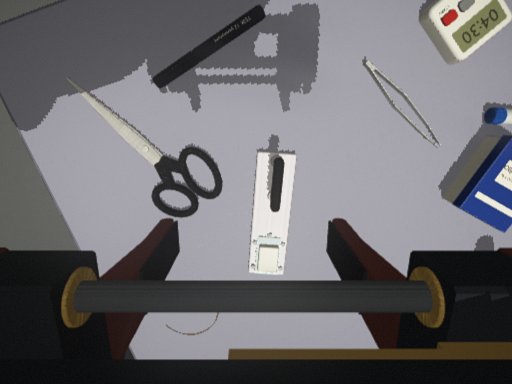

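The carrier's bow handle is at (277,185), its chip at (268,257), and the plate corners run from about (257,152) to (284,273). I'll refine its pose from this view.

```bash
python3 - <<'E'
from h import *
w=load('w1');im=w['pixels'][:,:,::-1].copy()
g=im[140:285,240:310].min(2)
m=(g>195).astype(np.uint8);m=cv2.morphologyEx(m,cv2.MORPH_CLOSE,np.ones((15,15)))
c=max(cv2.findContours(m,0,2)[0],key=cv2.contourArea);r=cv2.minAreaRect(c);print(r)
q=cv2.approxPolyDP(c,6,True)[:,0]+[240,140];print(q.tolist())
d=(im[150:225,262:290].max(2)<50).astype(np.uint8)
c=max(cv2.findContours(d,0,2)[0],key=cv2.contourArea);r2=cv2.minAreaRect(c);ctr=np.array(r2[0])+[262,150];print(r2,ctr,cv2.boundingRect(c))
print('grip',onz(w,*ctr,42))
b=cv2.boxPoints(r)+[240,140]
if len(q)==4:
    P=np.array([onz(w,*p,8) for p in q.astype(float)]);print(P)
    s=sorted(range(4),key=lambda i:q[i][1]);top=sorted(s[:2],key=lambda i:q[i][0]);bot=sorted(s[2:],key=lambda i:q[i][0])
    fit([(-22,124),(22,124),(-22,-26),(22,-26)],[P[i] for i in top+bot])
E
```

```text
((31.929969787597656, 73.697021484375), (37.79488754272461, 120.79278564453125), 4.635463714599609)
[[258, 153], [249, 272], [282, 274], [295, 155]]
((15.651751518249512, 21.571983337402344), (8.608203887939453, 27.38406753540039), 3.5763344764709473) [277.65175152 171.57198334] (11, 8, 10, 28)
grip [472.4 309.8  42. ]
[[458.3 328.8   8. ]
 [404.4 192.    8. ]
 [442.3 177.2   8. ]
 [496.5 314.5   8. ]]
origin [432.4 207.5] yaw -0.3749 res [[-0.9, 2.2], [1.8, 0.4], [-2.0, -0.6], [1.1, -1.9]]
```

step_arm:
  deltas:
    - [[-0.007,0.082,0.2],[0,0,0.047],0.5]
    - [[-0.007,0.082,0.38],[0,0,0.047],0.0]
    - [[-0.007,0.082,0.47],[0,0,0.047],0.0]
    - [[-0.007,0.082,0.508],[0,0,0.047],0.0]
    - [[-0.007,0.082,0.508],[0,0,0.047],0.0]
    - [[-0.007,0.082,0.508],[0,0,0.047],0.0]
    - [[-0.007,0.082,0.508],[0,0,0.047],-1]
    - [[-0.007,0.082,0.508],[0,0,0.047],-1]
    - [[-0.007,0.082,0.508],[0,0,0.047],-1]
    - [[-0.007,0.082,0.508],[0,0,0.047],-1]
    - [[-0.007,0.082,0.508],[0,0,0.047],-1]
    - [[-0.007,0.082,0.508],[0,0,0.047],-1]

```text
t: 2.32
ee_pos: [467.5, 296.1, 20.1]
orientation: [2.6, 1.764, 0.002]
ft_force: [-0.8, -0.8, -1.4]
width: 11.4
grasp_force: 0.0
```

step_arm:
  deltas:
    - [[0,0,-0.03],[0,0,0],-1]
    - [[0,0,-0.1],[0,0,0],-1]
    - [[0,0,-0.22],[0,0,0],-1]
    - [[-0.05,0,-0.35],[0,0,0.05],-1]
    - [[-0.12,0.04,-0.45],[0,0,0.12],-1]
    - [[-0.2,0.1,-0.55],[0,0,0.2],-1]
    - [[-0.3,0.2,-0.65],[0,0,0.28],-1]
    - [[-0.41,0.25,-0.7],[0,0,0.36],-1]
    - [[-0.53,0.3,-0.7],[0,0,0.44],-1]
    - [[-0.65,0.35,-0.7],[0,0,0.52],-1]
    - [[-0.77,0.39,-0.7],[0,0,0.6],-1]
    - [[-0.87,0.4,-0.7],[0,0,0.66],-1]
    - [[-0.95,0.4,-0.7],[0,0,0.7],-1]
    - [[-0.97,0.4,-0.7],[0,0,0.7],-1]
    - [[-0.97,0.4,-0.7],[0,0,0.7],-1]

```text
t: 3.57
ee_pos: [470.4, -20.0, 229.6]
orientation: [-3.134, -0.221, 0.0]
ft_force: [-0.1, 0.7, -1.9]
width: 9.8
grasp_force: 30.0
```

step_arm:
  deltas:
    - [[-0.07,0.12,0],[0,0,0],-1]
    - [[-0.136,0.22,0],[0,0,0],-1]
    - [[-0.136,0.25,0],[0,0,0],-1]
    - [[-0.136,0.25,0],[0,0,0],-1]
    - [[-0.136,0.25,0],[0,0,0],-1]

```text
t: 3.98
ee_pos: [442.2, -98.2, 229.5]
orientation: [-3.133, -0.224, -0.001]
ft_force: [0.8, 0.2, -1.9]
width: 9.9
grasp_force: 30.0
```

```bash
python3 - <<'E'
from h import *
w=snap('wrist','w2')
o=get_obs();print(o['t'],o['ee_pos'],o['orientation'])
t=np.array([481,-111]);a=.15;Q=np.array([[np.cos(a),-np.sin(a)],[np.sin(a),np.cos(a)]])
for p in [(-38,-39),(-38,76),(122,76),(122,-39)]:print(proj(w,[*(t+Q@p),12]))
E
```

```text
4.0333 [442.17643733 -97.86340793 229.45822587] [-3.13314174e+00 -2.25014729e-01 -1.01312625e-03]
(np.float64(297.1540562891067), np.float64(168.79473970674104))
(np.float64(208.79705236539792), np.float64(169.47718335595664))
(np.float64(202.38438858449172), np.float64(33.856161548739465))
(np.float64(301.4816906742915), np.float64(32.982724178942476))
```

View pics/w2.png

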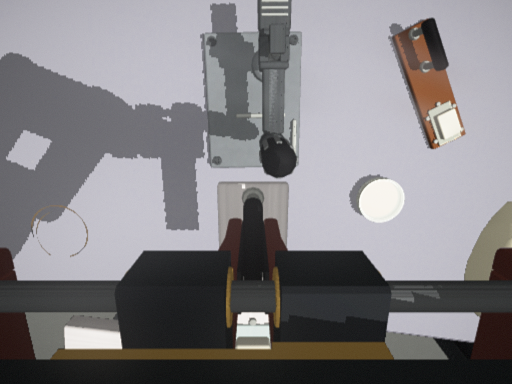

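The clamp base spans about (205,34), (301,34), (297,168) and (210,168), with the spindle handle at (278,155). The carrier is held below the gripper. I'll fit the base edges to sub-pixel accuracy.

```bash
python3 - <<'E'
from h import *
w=load('w2');im=w['pixels'].astype(float)
d=im[:,:,2]-im[:,:,1]; d=cv2.GaussianBlur(d,(0,0),.8)
print(d[100,195:225].round(),d[100,285:310].round());print(d[155:180,225].round(),d[25:45,280-35:281-35].T.round())
def cross(line,x0):  # subpixel threshold crossing
    lo,hi=np.median(line[:4]),np.median(line[-4:]);th=(lo+hi)/2;s=np.sign(line-th);i=np.where(s[1:]!=s[:-1])[0]
    return x0+i[0]+(th-line[i[0]])/(line[i[0]+1]-line[i[0]]) if len(i)==1 and abs(hi-lo)>6 else np.nan
def fitl(ts,vs):
    v=np.array(vs);ok=~np.isnan(v);ts=ts[ok];v=v[ok]
    for _ in range(3):
        p=np.polyfit(ts,v,1);r=abs(v-np.polyval(p,ts));k=r<max(.5,2*np.median(r));ts,v=ts[k],v[k]
    print(len(ts),r.max());return p
rows=np.arange(45,160);L=fitl(rows,[cross(d[r,198:216],198) for r in rows]);Rr=fitl(rows,[cross(d[r,292:308],292) for r in rows])
cols=np.arange(214,262);B=fitl(cols,[cross(d[160:176,c],160) for c in cols])
cols=np.arange(240,258);Tt=fitl(cols,[cross(d[25:43,c],25) for c in cols])
def inter(side,tb):
    v=100.
    for _ in range(20):u=np.polyval(side,v);v=np.polyval(tb,u)
    return u,v
C=[inter(L,B),inter(Rr,B),inter(L,Tt),inter(Rr,Tt)];print(np.round(C,1))
fit([(-38,76),(-38,-39),(122,76),(122,-39)],[onz(w,*c,12) for c in C])
E
```

```text
[10. 10. 10. 10. 10. 10.  9.  9.  9.  9.  7.  5.  3.  2.  2.  2.  2.  2.
  2.  2.  2.  2.  2.  3.  2.  2.  2.  2.  3.  3.] [2. 2. 2. 2. 3. 2. 2. 2. 3. 3. 4. 4. 4. 4. 5. 7. 9. 9. 9. 9. 9. 9. 9. 9.
 8.]
[ 2.  2.  1.  1.  1.  2.  2.  3.  2.  2.  2.  2.  5.  8. 10. 10. 10. 10.
 10. 10.  9. 10. 10.  9.  9.] [[8. 8. 9. 9. 9. 8. 7. 4. 2. 1. 1. 2. 2. 2. 2. 2. 1. 1. 1. 1.]]
54 0.47174405144846787
52 0.7216574973246566
48 0.42560143496584146
17 0.22079282986831572
[[209.5 167.3]
 [295.8 166.2]
 [202.   32.9]
 [302.1  30.5]]
origin [ 483.5 -110.5] yaw 0.1514 res [[-0.6, 1.0], [-0.6, -1.9], [1.4, 0.1], [-0.2, 0.8]]
```

step_arm:
  deltas:
    - [[0.01,-0.1,0],[0,0,-0.08],-1]
    - [[0.03,-0.2,0],[0,0,-0.16],-1]
    - [[0.05,-0.3,0],[0,0,-0.24],-1]
    - [[0.06,-0.4,0],[0,0,-0.32],-1]
    - [[0.08,-0.5,0],[0,0,-0.4],-1]
    - [[0.1,-0.6,0],[0,0,-0.48],-1]
    - [[0.122,-0.7,0.05],[0,0,-0.56],-1]
    - [[0.122,-0.738,0.1],[0,0,-0.64],-1]
    - [[0.122,-0.738,0.15],[0,0,-0.72],-1]
    - [[0.122,-0.738,0.2],[0,0,-0.8],-1]
    - [[0.122,-0.738,0.25],[0,0,-0.88],-1]
    - [[0.122,-0.738,0.3],[0,0,-0.96],-1]
    - [[0.122,-0.738,0.35],[0,0,-1],-1]
    - [[0.122,-0.738,0.4],[0,0,-1],-1]
    - [[0.122,-0.738,0.4],[0,0,-1],-1]

```text
t: 5.28
ee_pos: [444.4, 126.7, 107.0]
orientation: [-2.136, -2.3, 0.006]
ft_force: [-0.4, -0.2, -3.0]
width: 10.0
grasp_force: 30.0
```

step_arm:
  deltas:
    - [[-0.001,0.008,0.1],[0,0,-0.052],-1]
    - [[-0.001,0.008,0.18],[0,0,-0.052],-1]
    - [[-0.001,0.008,0.22],[0,0,-0.052],-1]
    - [[-0.001,0.008,0.22],[0,0,-0.052],-1]
    - [[-0.001,0.008,0.22],[0,0,-0.052],-1]

```text
t: 5.7
ee_pos: [448.6, 126.2, 43.4]
orientation: [-2.048, -2.382, 0.001]
ft_force: [0.3, -0.3, -1.8]
width: 9.8
grasp_force: 30.0
```

```bash
python3 - <<'E'
from h import *
s=snap('scene','s2');t=snap('top','t2')
o=get_obs();print(o['t'],o['ee_pos'],o['orientation'],2*np.arctan2(o['orientation'][1],o['orientation'][0]))
f=lambda im,u,v,w=40,h=60:cv2.resize(np.array(im['pixels'])[v-h:v+h,u-w:u+w,::-1],(400,600),interpolation=cv2.INTER_CUBIC)
cv2.imwrite('pics/c2.png',np.hstack([f(s,248,230),f(t,255,218)]))
E
```

```text
5.8 [449.54291133 126.05482786  44.36480269] [2.04795934e+00 2.38102291e+00 2.37536975e-03] 1.7209156222694828
```

View pics/c2.png

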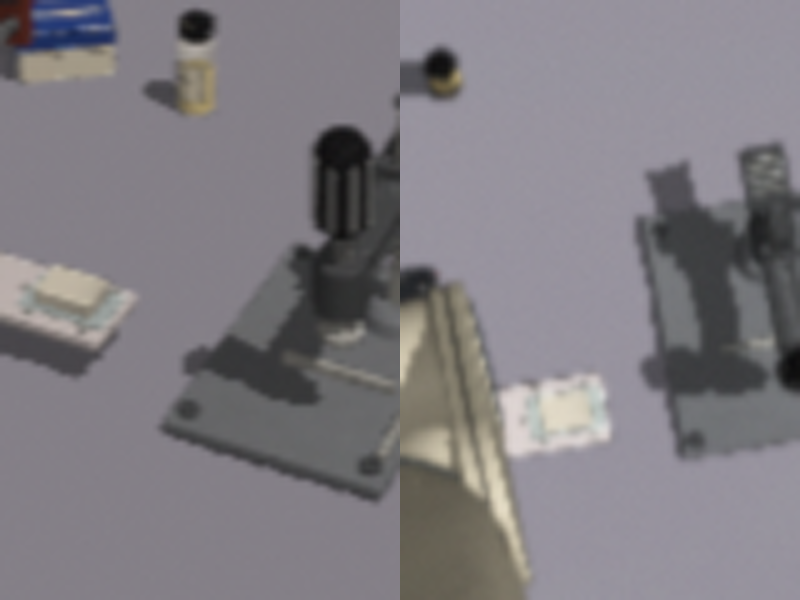

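The carrier hangs level at the open side, with its chip at crop (75,285) in the scene and (565,410) in the top view. The pad at crop (343,328) is well above the base.

```bash
python3 - <<'E'
from h import *
t=load('t2');s=load('s2')
print(onz(t,215+(565-400)/5-.5,158+410/5-.5,44),'expect',(463.3,32.3))
# pad bottom centre scene: on vertical line through (483,-111): height
for z in (55,60,65,70,75): print(z,np.round((np.array(proj(s,(483,-110.8,z)))-[208,170]+.5)*5))
c=[(506,385),(606,372),(612,440),(513,457)]
print([onz(t,215+(u-400)/5-.5,158+v/5-.5,32).tolist() for u,v in c])
E
```

```text
[463.7  32.1  44. ] expect (463.3, 32.3)
55 [338. 347.]
60 [338. 339.]
65 [338. 330.]
70 [339. 322.]
75 [339. 314.]
[[480.9, 69.8, 32.0], [488.6, 5.9, 32.0], [445.2, 2.5, 32.0], [435.1, 65.6, 32.0]]
```

step_arm:
  deltas:
    - [[-0.06,-0.006,0],[0,0,0],-1]
    - [[-0.13,-0.006,0],[0,0,0],-1]
    - [[-0.2,-0.006,0],[0,0,0],-1]
    - [[-0.27,-0.006,0],[0,0,0],-1]
    - [[-0.34,-0.006,0],[0,0,0],-1]
    - [[-0.4,-0.006,0],[0,0,0],-1]
    - [[-0.45,-0.006,0],[0,0,0],-1]
    - [[-0.481,-0.006,0],[0,0,0],-1]
    - [[-0.481,-0.006,0],[0,0,0],-1]
    - [[-0.481,-0.006,0],[0,0,0],-1]
    - [[-0.481,-0.006,0],[0,0,0],-1]

```text
t: 6.72
ee_pos: [468.4, -17.1, 43.7]
orientation: [2.049, 2.381, 0.001]
ft_force: [-0.0, -0.1, -1.8]
width: 9.9
grasp_force: 30.0
```

```bash
python3 - <<'E'
from h import *
s=snap('scene','s3');w=snap('wrist','w3')
o=get_obs();print(o['t'],o['ee_pos'],o['ft_force'],2*np.arctan2(o['orientation'][1],o['orientation'][0]))
f=lambda im,u,v,w=50,h=75:cv2.resize(np.array(im['pixels'])[v-h:v+h,u-w:u+w,::-1],(400,600),interpolation=cv2.INTER_CUBIC)
cv2.imwrite('pics/c3.png',np.hstack([f(s,260,230,40,60),f(w,256,235,100,149)]))
E
```

```text
6.8167 [468.24283399 -16.90481763  43.4193627 ] [ 0.39496973  0.32084509 -2.55265341] -4.561834632968132
```

View pics/c3.png

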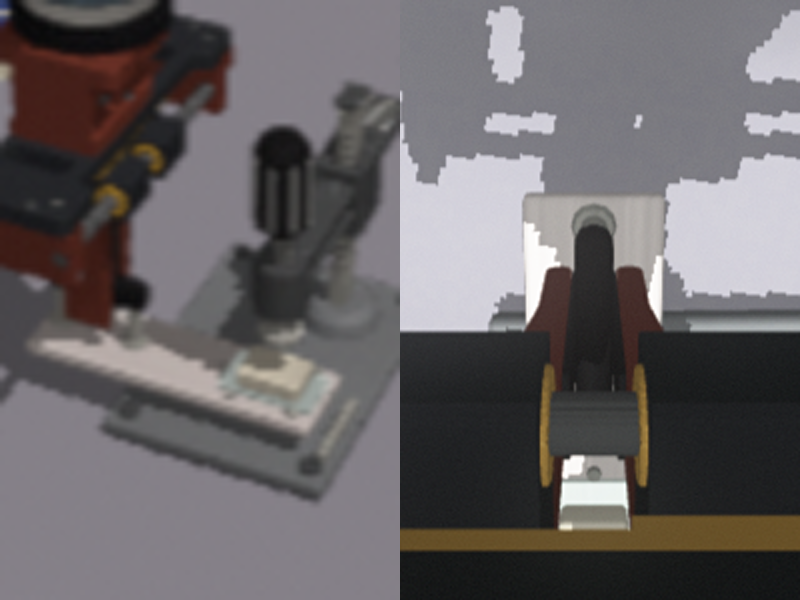

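The carrier hovers over the base with its chip under the pad at crop (280,370), short of the end stop at (335,430). Now I'll lower it and let go.

step_arm:
  deltas:
    - [[0,0,0.015],[0,0,0],-1]
    - [[0,0,0.03],[0,0,0],-1]
    - [[0,0,0.038],[0,0,0],-1]
    - [[0,0,0.039],[0,0,0],-1]
    - [[0,0,0.039],[0,0,0],-1]
    - [[0,0,0.039],[0,0,0],0]
    - [[0,0,0.039],[0,0,0],0]
    - [[0,0,0.039],[0,0,0],0]
    - [[0,0,0.039],[0,0,0],0]
    - [[0,0,0.039],[0,0,0],0]
    - [[0,0,0.02],[0,0,0],0]
    - [[0,0,-0.03],[0,0,0],0]
    - [[0,0,-0.12],[0,0,0],0]
    - [[0,0,-0.25],[0,0,0],0]
    - [[0,0,-0.38],[0,0,0],0]
    - [[0,0,-0.5],[0,0,0],0]
    - [[0,0,-0.6],[0,0,0],0]
    - [[0,0,-0.6],[0,0,0],0]

```text
t: 8.32
ee_pos: [471.7, -17.9, 229.5]
orientation: [2.044, 2.375, 0.01]
ft_force: [0.7, 0.5, 1.0]
width: 44.0
grasp_force: 0.0
```

```bash
python3 - <<'E'
from h import *
s=snap('scene','s4');w=snap('wrist','w4')
o=get_obs();print(o['t'],o['ee_pos'],o['ft_force'],o['orientation'],o['width'])
t=np.array([483,-110.8]);a=.151;Q=np.array([[np.cos(a),-np.sin(a)],[np.sin(a),np.cos(a)]])
im=np.array(w['pixels'])[:,:,::-1].copy()
for p in [(-22,124),(22,124),(-22,-26),(22,-26)]:
    q=proj(w,[*(t+Q@p),20]);print(np.round(q,1))
k=np.array(s['pixels'])[:,:,::-1].copy()
cv2.imwrite('pics/c4.png',np.hstack([cv2.resize(k[170:290,220:300],(400,600),interpolation=cv2.INTER_CUBIC),cv2.resize(im[120:345,181:331],(400,600),interpolation=cv2.INTER_CUBIC)]))
E
```

```text
8.4167 [468.9554955  -17.74302849 224.67421903] [-0.34880844  0.4816635  -0.26057671] [2.04761923 2.37904146 0.00317942] 43.955823304597324
[231.8 145. ]
[267.4 144.9]
[234.1 255.1]
[266.2 254.9]
```

View pics/c4.png

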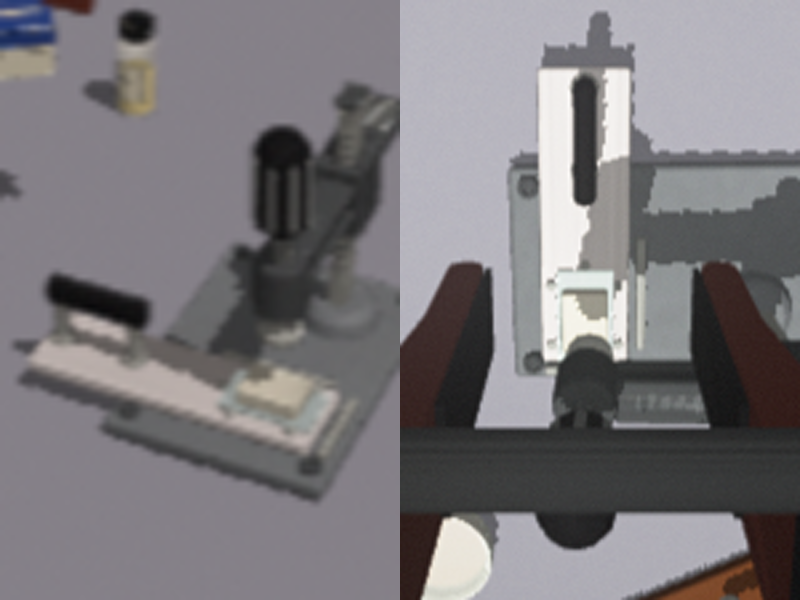

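The carrier lies square on the base with its chip under the pad. Its edge is about 4 px clear of the side stop, and the plate corners match the prediction. Next is the heel.

step_arm:
  deltas:
    - [[-0.03,0.08,0],[0,0,0.08],-1]
    - [[-0.08,0.16,0],[0,0,0.16],-1]
    - [[-0.14,0.25,0],[0,0,0.24],-1]
    - [[-0.2,0.33,0],[0,0,0.32],-1]
    - [[-0.26,0.4,0],[0,0,0.4],-1]
    - [[-0.3,0.413,0],[0,0,0.48],-1]
    - [[-0.313,0.413,0],[0,0,0.56],-1]
    - [[-0.313,0.413,0],[0,0,0.64],-1]
    - [[-0.313,0.413,0.04],[0,0,0.72],-1]
    - [[-0.313,0.413,0.1],[0,0,0.8],-1]
    - [[-0.313,0.413,0.15],[0,0,0.88],-1]
    - [[-0.313,0.413,0.2],[0,0,0.96],-1]
    - [[-0.313,0.413,0.25],[0,0,1],-1]
    - [[-0.313,0.413,0.27],[0,0,1],-1]
    - [[-0.313,0.413,0.27],[0,0,1],-1]

```text
t: 9.67
ee_pos: [602.6, -91.7, 139.0]
orientation: [-3.121, -0.348, 0.009]
ft_force: [-0.7, 0.1, -0.4]
width: 0.4
grasp_force: 0.0
```

```bash
python3 - <<'E'
from h import *
s=snap('scene','s5');w=snap('wrist','w5')
o=get_obs();print(o['t'],o['ee_pos'],o['ft_force'],2*np.arctan2(o['orientation'][1],o['orientation'][0]),o['width'])
im=np.array(w['pixels'])[:,:,::-1].copy();k=np.array(s['pixels'])[:,:,::-1].copy()
print(np.array(proj(s,o['ee_pos'])),np.array(proj(s,(602.6,-92.6,121))),'wrist',proj(w,o['ee_pos']),proj(w,(602.6,-92.6,121)))
cv2.imwrite('pics/c5.png',np.hstack([cv2.resize(k[150:270,245:325],(400,600),interpolation=cv2.INTER_CUBIC),cv2.resize(im[160:384,181:331],(400,600),interpolation=cv2.INTER_CUBIC)]))
E
```

```text
9.7667 [604.4400932  -92.0251427  141.58341758] [-0.11297175  0.14628784 -0.33543193] -6.061037955115916 0.3753728740229511
[295.29940559 183.00802432] [294.71674205 190.39133102] wrist (np.float64(253.82442355728264), np.float64(236.2908473213266)) (np.float64(253.97839165338448), np.float64(226.03781604053438))
```

View pics/c5.png

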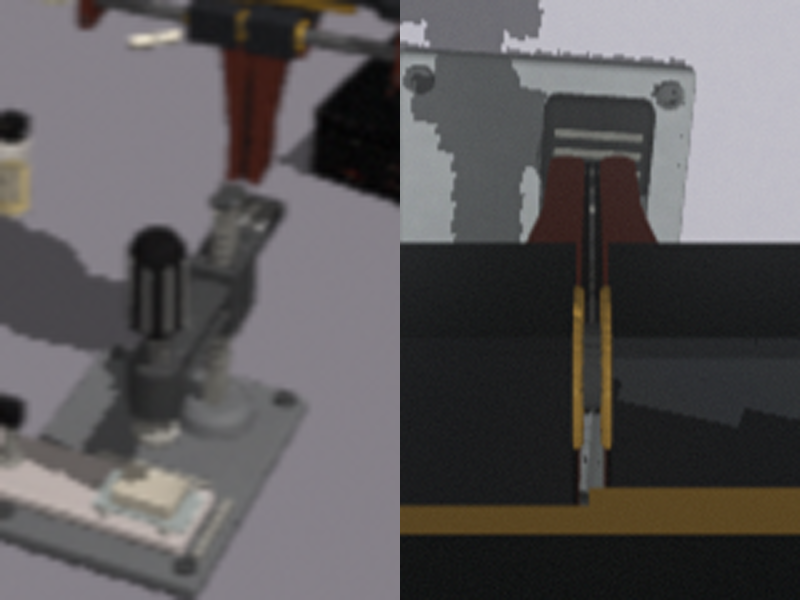

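The fingers stand centred over the ribbed heel: in the wrist crop they are at (593,160) and the heel spans columns 545–655. Pressing now.

step_arm:
  deltas:
    - [[0,0,0.03],[0,0,0.047],-1]
    - [[0,0,0.05],[0,0,0.047],-1]
    - [[0,0,0.065],[0,0,0.047],-1]
    - [[0,0,0.08],[0,0,0.047],-1]
    - [[0,0,0.095],[0,0,0.047],-1]
    - [[0,0,0.11],[0,0,0.047],-1]
    - [[0,0,0.125],[0,0,0.047],-1]
    - [[0,0,0.14],[0,0,0.047],-1]
    - [[0,0,0.155],[0,0,0.047],-1]
    - [[0,0,0.165],[0,0,0.047],-1]
    - [[0,0,0.17],[0,0,0.047],-1]

```text
t: 10.68
ee_pos: [605.1, -92.1, 90.9]
orientation: [3.133, 0.235, 0.0]
ft_force: [0.3, -0.1, 2.0]
width: 0.5
grasp_force: 1.3
```

step_arm:
  deltas:
    - [[0,0,0.006],[0,0,0],-1]
    - [[0,0,0.012],[0,0,0],-1]
    - [[0,0,0.018],[0,0,0],-1]
    - [[0,0,0.022],[0,0,0],-1]
    - [[0,0,0.024],[0,0,0],-1]

```text
t: 11.1
ee_pos: [605.0, -92.1, 84.0]
orientation: [3.133, 0.235, 0.001]
ft_force: [2.2, 0.9, 2.5]
width: 0.6
grasp_force: 1.0
```

step_arm:
  deltas:
    - [[0,0,0.004],[0,0,0],-1]
    - [[0,0,0.008],[0,0,0],-1]
    - [[0,0,0.011],[0,0,0],-1]
    - [[0,0,0.014],[0,0,0],-1]
    - [[0,0,0.014],[0,0,0],-1]

```text
t: 11.52
ee_pos: [604.9, -92.1, 79.8]
orientation: [3.133, 0.235, -0.0]
ft_force: [1.2, 0.4, 2.4]
width: 0.4
grasp_force: 0.9
```

step_arm:
  deltas:
    - [[0,0,0.003],[0,0,0],-1]
    - [[0,0,0.006],[0,0,0],-1]
    - [[0,0,0.009],[0,0,0],-1]
    - [[0,0,0.011],[0,0,0],-1]
    - [[0,0,0.011],[0,0,0],-1]

```text
t: 11.93
ee_pos: [605.2, -92.1, 76.8]
orientation: [3.133, 0.235, 0.001]
ft_force: [1.8, 0.7, 4.9]
width: 0.0
grasp_force: 2.1
```

step_arm:
  deltas:
    - [[0,0,0.003],[0,0,0],-1]
    - [[0,0,0.006],[0,0,0],-1]
    - [[0,0,0.008],[0,0,0],-1]
    - [[0,0,0.008],[0,0,0],-1]

```text
t: 12.27
ee_pos: [605.4, -92.1, 75.6]
orientation: [3.133, 0.235, 0.002]
ft_force: [-1.0, 1.8, 14.6]
width: 0.3
grasp_force: 7.3
```

step_arm:
  deltas:
    - [[0,0,0.001],[0,0,0],-1]
    - [[0,0,0.002],[0,0,0],-1]
    - [[0,0,0.002],[0,0,0],-1]

```text
t: 12.52
ee_pos: [605.5, -92.0, 75.5]
orientation: [3.133, 0.235, 0.002]
ft_force: [-3.0, 1.8, 18.8]
width: 0.7
grasp_force: 9.1
```

step_arm:
  deltas:
    - [[0,0,-0.05],[0,0,0],-1]
    - [[0,0,-0.15],[0,0,0],-1]
    - [[0,0,-0.28],[0,0,0],-1]
    - [[0,0,-0.4],[0,0,-0.08],-1]
    - [[0,0,-0.47],[0,0,-0.16],-1]
    - [[0,0,-0.47],[0,0,-0.24],0]
    - [[0,0,-0.47],[0,0,-0.32],1]
    - [[0,0,-0.47],[0,0,-0.4],1]
    - [[0,0,-0.47],[0,0,-0.48],1]
    - [[0,0,-0.47],[0,0,-0.56],1]
    - [[0,0,-0.47],[0,0,-0.64],1]
    - [[0,0,-0.47],[0,0,-0.72],1]
    - [[0,0,-0.47],[0,0,-0.8],1]
    - [[0,0,-0.47],[0,0,-0.88],1]
    - [[0,0,-0.47],[0,0,-0.96],1]
    - [[0,0,-0.47],[0,0,-1],1]
    - [[0,0,-0.47],[0,0,-1],1]

```text
t: 13.93
ee_pos: [603.7, -92.0, 213.6]
orientation: [-2.128, -2.308, 0.003]
ft_force: [-1.1, -0.0, 0.9]
width: 77.2
grasp_force: 0.0
```

```bash
python3 - <<'E'
from h import *
s=snap('scene','s6');t=snap('top','t6');w=snap('wrist','w6')
o=get_obs();print(o['t'],o['ee_pos'],o['qpos'],2*np.arctan2(o['orientation'][1],o['orientation'][0]),o['width'])
k=np.array(s['pixels'])[:,:,::-1].copy();im=np.array(w['pixels'])[:,:,::-1].copy()
print('pred grip scene',proj(s,(485,-110.5,124)),'wrist',proj(w,(485,-110.5,140)))
cv2.imwrite('pics/c6.png',np.hstack([cv2.resize(k[170:290,235:315],(400,600),interpolation=cv2.INTER_CUBIC),cv2.resize(im,(400,300)).repeat(2,0)]))
E
```

```text
14.0833 [604.23196779 -92.05376651 214.06024624] [-1.70589974e-01  4.13374295e-01  1.66745230e+00 -1.51140615e-04
  1.06225253e+00 -2.47375645e-01] -4.63552962075354 86.47168369982757
pred grip scene (np.float64(276.2139530949429), np.float64(214.88631213874604)) wrist (np.float64(109.28907526888693), np.float64(210.47219359326718))
```

View pics/c6.png

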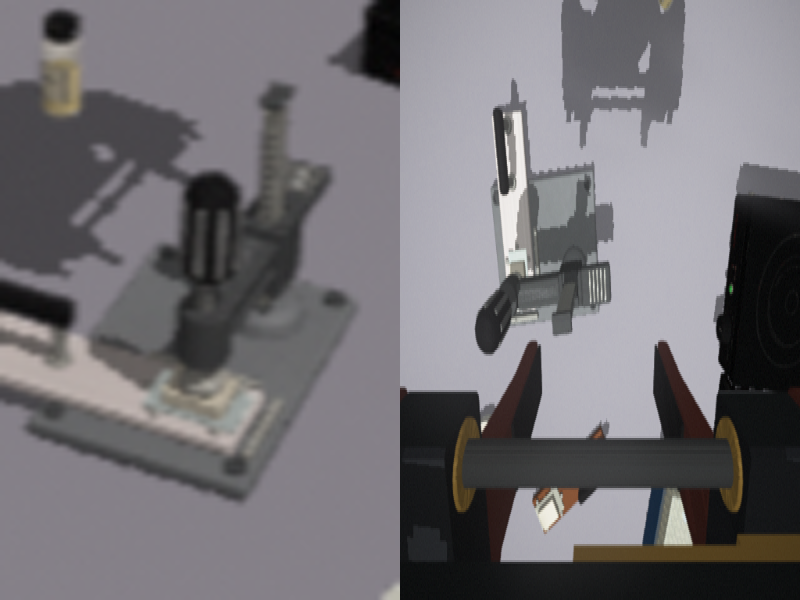

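The arm is down and the pad sits on the chip at scene crop (205,375). The black handle is at scene crop (211,240). I'll measure its axis by mask in the scene and wrist images.

```bash
python3 - <<'E'
from h import *
for n,box in (('s6',(264,200,292,232)),('t6',None),('w6',(85,170,160,235))):
    im=load(n);g=im['pixels'].max(2)
    if box is None:
        u,v=proj(im,(485,-110.5,135));box=(int(u)-8,int(v)-8,int(u)+9,int(v)+9);print('top pred',u,v)
    x0,y0,x1,y1=box;m=(g[y0:y1,x0:x1]<45).astype(np.uint8)
    c=max(cv2.findContours(m,0,2)[0],key=cv2.contourArea);r=cv2.minAreaRect(c);bb=cv2.boundingRect(c)
    print(n,np.array(r[0])+[x0,y0],r[1:],np.array(bb)+[x0,y0,0,0])
    if n=='t6':
        for z in (130,145,160):print(z,onz(im,r[0][0]+x0,r[0][1]+y0,z))
s=load('s6');w=load('w6')
for z in (104,114,124,134,144,154):print(z,np.round(proj(s,(485,-110.5,z)),1),np.round(proj(w,(485,-110.5,z)),1))
E
```

```text
s6 [276.26764679 215.52058792] ((9.663759231567383, 21.244932174682617), 4.398705005645752) [271 205  11  22]
top pred 294.59365066348863 229.6587445973183Traceback (most recent call last):
  File "<stdin>", line 7, in <module>
ValueError: max() iterable argument is empty
```

```bash
python3 - <<'E'
from h import *
im=load('w6');s=load('s6')
g=im['pixels'].max(2);x0,y0,x1,y1=85,170,150,235
m=(g[y0:y1,x0:x1]<58).astype(np.uint8)
c=max(cv2.findContours(m,0,2)[0],key=cv2.contourArea);r=cv2.minAreaRect(c)
print(cv2.boxPoints(r)+[x0,y0],np.array(r[0])+[x0,y0],r)
for z in (104,114,124,134,144,154):print(z,np.round(proj(s,(485,-110.5,z)),1),np.round(proj(im,(485,-110.5,z)),1))
for m_ in (onz(s,276.3,215.5,122),):print(m_)
u=np.array(r[0])+[x0,y0];(o1,d1),(o2,d2)=ray(s,276.3,215.5),ray(im,*u)
x=np.linalg.lstsq(np.stack([d1,-d2],1),o2-o1,rcond=None)[0];print((o1+d1*x[0]).round(1),(o2+d2*x[1]).round(1))
E
```

```text
[[ 91.29570055 204.15007019]
 [135.34770203 181.16641998]
 [149.66567993 208.60921478]
 [105.61367798 231.59286499]] [120.48069    206.37964249] ((35.480690002441406, 36.379642486572266), (30.9533748626709, 49.687294006347656), 62.44719314575195)
104 [276.  221.9] [126.9 198.2]
114 [276.1 218.4] [122.4 201.3]
124 [276.2 214.9] [117.7 204.6]
134 [276.3 211.3] [112.6 208.2]
144 [276.5 207.7] [107. 212.]
154 [276.6 204.1] [101.1 216.2]
[ 485.4 -110.5  122. ]
[ 485.3 -110.6  122.1] [ 486.7 -112.6  122.2]
```

step_arm:
  deltas:
    - [[-0.01,-0.1,0],[0,0,-0.08],1]
    - [[-0.02,-0.2,0],[0,0,-0.16],1]
    - [[-0.03,-0.3,0],[0,0,-0.24],1]
    - [[-0.034,-0.37,0],[0,0,-0.32],1]
    - [[-0.034,-0.398,0],[0,0,-0.4],1]
    - [[-0.034,-0.398,0],[0,0,-0.48],1]
    - [[-0.034,-0.398,0],[0,0,-0.56],1]
    - [[-0.034,-0.398,0],[0,0,-0.64],1]
    - [[-0.034,-0.398,0],[0,0,-0.72],1]
    - [[-0.034,-0.398,0],[0,0,-0.8],1]
    - [[-0.034,-0.398,0],[0,0,-0.88],1]
    - [[-0.034,-0.398,0],[0,0,-0.96],1]
    - [[-0.034,-0.398,0],[0,0,-1],1]
    - [[-0.034,-0.398,0],[0,0,-1],1]

```text
t: 15.25
ee_pos: [486.4, -111.6, 214.5]
orientation: [0.014, -3.141, -0.0]
ft_force: [0.2, -0.3, -1.9]
width: 87.8
grasp_force: 0.0
```

step_arm:
  deltas:
    - [[0,0,0],[0,0,-0.08],1]
    - [[0,0,0],[0,0,-0.16],1]
    - [[0,0,0],[0,0,-0.24],1]
    - [[0,0,0],[0,0,-0.3],1]
    - [[0,0,0],[0,0,-0.3],1]
    - [[0,0,0],[0,0,-0.3],1]

```text
t: 15.75
ee_pos: [486.5, -111.6, 214.5]
orientation: [0.706, -3.061, -0.0]
ft_force: [-0.2, -0.3, 0.6]
width: 87.7
grasp_force: 0.0
```

```bash
python3 - <<'E'
from h import *
o=get_obs();M=R.from_rotvec(o['orientation']).as_matrix();print(o['t'],o['ee_pos'],o['qpos'][[0,5]],M[:,0],M[:,1])
a=.151;cx=np.array([np.cos(a),np.sin(a),0]);cy=np.array([-np.sin(a),np.cos(a),0])
print('tilt tool',M.T@cy*.06/1.5)
tgt=np.array([486,-111.3,122])+4*np.array([*cx[:2]*.06,1])   # grasp point
ax=np.array([*cx[:2]*.06,1]);tcp=tgt-19*ax; hov=tcp+75*ax
print('hover',M.T@(hov-o['ee_pos'])/300,'grasp',M.T@(tcp-o['ee_pos'])/300,tcp)
E
```

```text
15.75 [ 486.51120447 -111.63986175  214.52710258] [-0.24939891 -2.27332857] [-8.99075606e-01 -4.37793337e-01  2.19433306e-04] [-4.37793309e-01  8.99075631e-01  1.67163860e-04]
tilt tool [-1.19026663e-02  3.81880416e-02  3.77181917e-06]
hover [-0.01044413 -0.00182438  0.10842108] grasp [0.00382153 0.00259733 0.35842496] [ 485.11024097 -111.43538415  107.        ]
```

step_arm:
  deltas:
    - [[-0.01,-0.002,0.108],[-0.012,0.038,0],1]
    - [[-0.008,-0.001,0.15],[-0.012,0.038,0],1]
    - [[-0.004,0,0.22],[-0.012,0.038,0],0.2]
    - [[0,0.001,0.29],[-0.012,0.038,0],0.0]
    - [[0.004,0.003,0.34],[-0.012,0.038,0],0]
    - [[0.004,0.003,0.358],[-0.012,0.038,0],0]
    - [[0.004,0.003,0.358],[-0.012,0.038,0],0]
    - [[0.004,0.003,0.358],[-0.012,0.038,0],0]

```text
t: 16.42
ee_pos: [485.5, -111.5, 107.5]
orientation: [0.697, -3.002, -0.007]
ft_force: [0.5, -0.7, -0.2]
width: 51.6
grasp_force: 0.0
```

step_arm:
  deltas:
    - [[0,0,0],[0,0,0],-0.2]
    - [[0,0,0],[0,0,0],-0.3]
    - [[0,0,0],[0,0,0],-0.35]
    - [[0,0,0],[0,0,0],-0.42]
    - [[0,0,0],[0,0,0],-0.42]
    - [[0,0,0],[0,0,0],-0.42]

```text
t: 16.92
ee_pos: [485.7, -111.6, 107.7]
orientation: [0.7, -3.003, -0.006]
ft_force: [0.3, -1.4, 2.9]
width: 26.2
grasp_force: 30.0
```

step_arm:
  deltas:
    - [[0,0,0.0003],[0,0,0.07],-1]
    - [[0,0,0.0006],[0,0,0.14],-1]
    - [[0,0,0.001],[0,0,0.21],-1]
    - [[0,0,0.0013],[0,0,0.28],-1]
    - [[0,0,0.0017],[0,0,0.35],-1]
    - [[0,0,0.002],[0,0,0.42],-1]
    - [[0,0,0.0024],[0,0,0.5],-1]
    - [[0,0,0.0024],[0,0,0.5],-1]

```text
t: 17.58
ee_pos: [485.8, -111.6, 107.1]
orientation: [-0.459, -3.052, 0.028]
ft_force: [-1.0, -0.7, 5.1]
width: 26.2
grasp_force: 30.0
```

step_arm:
  deltas:
    - [[0,0,0.0004],[0,0,0.08],-1]
    - [[0,0,0.0008],[0,0,0.16],-1]
    - [[0,0,0.0012],[0,0,0.24],-1]
    - [[0,0,0.0016],[0,0,0.32],-1]
    - [[0,0,0.002],[0,0,0.4],-1]
    - [[0,0,0.0024],[0,0,0.48],-1]
    - [[0,0,0.0028],[0,0,0.56],-1]
    - [[0,0,0.0032],[0,0,0.64],-1]
    - [[0,0,0.0036],[0,0,0.72],-1]
    - [[0,0,0.004],[0,0,0.8],-1]
    - [[0,0,0.0044],[0,0,0.88],-1]
    - [[0,0,0.0048],[0,0,0.96],-1]
    - [[0,0,0.005],[0,0,1],-1]
    - [[0,0,0.005],[0,0,1],-1]

```text
t: 18.75
ee_pos: [486.0, -111.8, 106.0]
orientation: [-2.434, -1.94, 0.079]
ft_force: [-0.7, -1.8, 8.7]
width: 26.4
grasp_force: 30.0
```

step_arm:
  deltas:
    - [[0,0,0.0004],[0,0,0.08],-1]
    - [[0,0,0.0008],[0,0,0.16],-1]
    - [[0,0,0.0012],[0,0,0.24],-1]
    - [[0,0,0.0016],[0,0,0.32],-1]
    - [[0,0,0.002],[0,0,0.4],-1]
    - [[0,0,0.0024],[0,0,0.48],-1]
    - [[0,0,0.0028],[0,0,0.56],-1]
    - [[0,0,0.0032],[0,0,0.64],-1]
    - [[0,0,0.0036],[0,0,0.72],-1]
    - [[0,0,0.004],[0,0,0.8],-1]
    - [[0,0,0.0044],[0,0,0.88],-1]
    - [[0,0,0.0048],[0,0,0.96],-1]
    - [[0,0,0.005],[0,0,1],-1]
    - [[0,0,0.005],[0,0,1],-1]

```text
t: 19.92
ee_pos: [485.8, -111.9, 104.8]
orientation: [3.117, -0.24, -0.088]
ft_force: [-3.0, -0.7, 13.7]
width: 26.1
grasp_force: 30.0
```

```bash
python3 -c "
from h import *
o=get_obs();print(o['t'],o['ee_pos'],o['qpos'],o['ft_force'],o['moment'])"
```

```text
19.9167 [ 485.84672107 -111.86908241  104.75595958] [-0.23591247  0.44217777  1.94883011 -0.03190309  0.80409372  1.51131475] [-2.95443062 -0.73294952 13.66045835] [-0.26680643  0.47014511  0.02174686]
```

step_arm:
  deltas:
    - [[0,0,-0.001],[0,0,0.08],-1]
    - [[0,0,-0.002],[0,0,0.16],-1]
    - [[0,0,-0.003],[0,0,0.24],-1]
    - [[0,0,-0.004],[0,0,0.32],-1]
    - [[0,0,-0.005],[0,0,0.4],-1]
    - [[0,0,-0.006],[0,0,0.5],-1]
    - [[0,0,-0.006],[0,0,0.5],-1]

```text
t: 20.5
ee_pos: [485.7, -111.6, 105.3]
orientation: [2.794, -1.358, -0.074]
ft_force: [2.3, -1.4, -2.2]
width: 26.4
grasp_force: 30.0
```

step_arm:
  deltas:
    - [[0,0,0],[0,0,0],-0.2]
    - [[0,0,0],[0,0,0],0]
    - [[0,0,0],[0,0,0],0]
    - [[0,0,0],[0,0,0],0]
    - [[0,0,0],[0,0,-0.08],0]
    - [[0,0,0],[0,0,-0.16],0]
    - [[0,0,0],[0,0,-0.24],0]
    - [[0,0,0],[0,0,-0.32],0]
    - [[0,0,0],[0,0,-0.4],0]
    - [[0,0,0],[0,0,-0.48],0]
    - [[0,0,0],[0,0,-0.56],0]
    - [[0,0,0],[0,0,-0.64],0]
    - [[0,0,0],[0,0,-0.72],0]
    - [[0,0,0],[0,0,-0.8],0]
    - [[0,0,0],[0,0,-0.88],0]
    - [[0,0,0],[0,0,-0.96],0]
    - [[0,0,0],[0,0,-1],0]
    - [[0,0,0],[0,0,-1],0]

```text
t: 22.0
ee_pos: [484.9, -111.3, 105.2]
orientation: [-2.99, -0.93, 0.093]
ft_force: [0.1, 0.5, -0.4]
width: 43.8
grasp_force: 0.0
```

step_arm:
  deltas:
    - [[0,0,0],[0,0,-0.08],0]
    - [[0,0,0],[0,0,-0.15],0]
    - [[0,0,0],[0,0,-0.15],0]
    - [[0,0,0],[0,0,-0.15],-0.2]
    - [[0,0,0],[0,0,-0.15],-0.35]
    - [[0,0,0],[0,0,-0.15],-0.42]
    - [[0,0,0],[0,0,-0.15],-0.42]
    - [[0,0,0],[0,0,-0.15],-0.42]

```text
t: 22.67
ee_pos: [485.5, -111.7, 105.4]
orientation: [-2.864, -1.251, 0.089]
ft_force: [1.6, -1.9, -1.7]
width: 26.6
grasp_force: 30.0
```

step_arm:
  deltas:
    - [[0,0,0],[0,0,0.08],-1]
    - [[0,0,0],[0,0,0.16],-1]
    - [[0,0,0],[0,0,0.24],-1]
    - [[0,0,0],[0,0,0.32],-1]
    - [[0,0,0],[0,0,0.4],-1]
    - [[0,0,0],[0,0,0.48],-1]
    - [[0,0,0],[0,0,0.56],-1]
    - [[0,0,0],[0,0,0.64],-1]
    - [[0,0,0],[0,0,0.72],-1]
    - [[0,0,0],[0,0,0.8],-1]
    - [[0,0,0],[0,0,0.88],-1]
    - [[0,0,0],[0,0,0.96],-1]
    - [[0,0,0],[0,0,1],-1]
    - [[0,0,0],[0,0,1],-1]

```text
t: 23.83
ee_pos: [485.5, -111.3, 104.8]
orientation: [2.936, -1.035, -0.081]
ft_force: [3.6, -0.1, -8.4]
width: 26.4
grasp_force: 30.0
```

step_arm:
  deltas:
    - [[0,0,0.001],[0,0,0.07],-1]
    - [[0,0,0.002],[0,0,0.14],-1]
    - [[0,0,0.003],[0,0,0.2],-1]
    - [[0,0,0.003],[0,0,0.2],-1]
    - [[0,0,0.003],[0,0,0.2],-0.2]
    - [[0,0,0.003],[0,0,0.2],0]
    - [[0,0,0.003],[0,0,0.2],0.2]
    - [[0,0,0.003],[0,0,0.2],0.2]
    - [[0,0,0.003],[0,0,0.2],0.2]
    - [[0,0,-0.04],[0,0,0.2],0.2]
    - [[0,0,-0.12],[0,0,0.2],0.2]
    - [[0,0,-0.22],[0,0,0.2],0.2]
    - [[0,0,-0.33],[0,0,0.2],0.2]
    - [[0,0,-0.44],[0,0,0.2],0.2]
    - [[0,0,-0.5],[0,0,0.2],0.2]
    - [[0,0,-0.5],[0,0,0.2],0.2]

```text
t: 25.17
ee_pos: [496.3, -110.6, 259.4]
orientation: [2.746, -1.455, -0.063]
ft_force: [0.7, -0.2, 0.2]
width: 52.7
grasp_force: 0.0
```

```bash
python3 - <<'E'
from h import *
s=snap('scene','s9');o=get_obs();print(o['t'],o['ee_pos'],o['ft_force'],o['width'])
a=load('s6')['pixels'];b=np.array(s['pixels'])
for n,im in(('before',a),('now',b)):
    g=im.max(2)[200:232,264:292];m=(g<45).astype(np.uint8);c=max(cv2.findContours(m,0,2)[0],key=cv2.contourArea);r=cv2.minAreaRect(c);print(n,np.array(r[0])+[264,200],r[1:])
# plate/chip region shift between s4 and now
for nm in('s4','s6'):
    A=load(nm)['pixels'][225:275,222:275].mean(2).astype(np.float32);B=b[225:275,222:275].mean(2).astype(np.float32);print(nm,cv2.phaseCorrelate(A,B))
    A=load(nm)['pixels'][222:245,222:252].mean(2).astype(np.float32);B=b[222:245,222:252].mean(2).astype(np.float32);print(' handle',cv2.phaseCorrelate(A,B))
E
```

```text
25.2167 [ 495.03983164 -110.30029731  256.9763112 ] [-0.48569124 -0.27793374 -0.9987909 ] 52.7403247568226
before [276.26764679 215.52058792] ((9.663759231567383, 21.244932174682617), 4.398705005645752)
now [277.  218.5] ((25.0, 10.0), 90.0)
s4 ((0.13237719764065048, 0.03694540505313171), 0.7043540057429561)
 handle ((0.19387472482600288, 0.03429517854162967), 0.6690634194347593)
s6 ((-0.06566774879498638, -0.05305562601383329), 0.8704768133163452)
 handle ((-0.17993125899267604, 0.04337394804883665), 0.8192868153254191)
```

```bash
python3 - <<'E'
from h import *
s=load('s9');a=load('s6')
for im in(a,s):
    p=im['pixels'].max(2).astype(int);print(p[198:236,275:278].mean(1).round().astype(int).tolist())
    print(' heel/arm end',p[195:225,298].tolist())
E
```

```text
[135, 136, 136, 136, 136, 131, 83, 36, 23, 23, 23, 22, 24, 26, 45, 43, 41, 42, 39, 38, 39, 38, 40, 39, 38, 40, 39, 33, 26, 53, 56, 65, 69, 73, 70, 64, 60, 52]
 heel/arm end [137, 136, 136, 137, 136, 136, 136, 131, 98, 88, 86, 84, 65, 65, 78, 104, 128, 134, 136, 136, 137, 137, 137, 137, 136, 137, 136, 136, 136, 136]
[136, 135, 135, 136, 136, 135, 131, 87, 39, 23, 22, 23, 23, 23, 25, 43, 42, 42, 42, 43, 39, 39, 37, 37, 37, 38, 40, 40, 33, 22, 44, 53, 58, 64, 65, 65, 54, 52]
 heel/arm end [136, 135, 135, 136, 135, 136, 135, 131, 96, 97, 99, 98, 73, 66, 79, 102, 119, 131, 135, 136, 135, 135, 135, 136, 135, 136, 136, 136, 135, 135]
```

The handle ended about 3 mm lower, which fits a full turn with the arm jammed (about 20 N on the pad). The carrier hasn't moved, so I'm handing in.

```bash
python3 -c "
from workcell import *
print(close_job())"
```

```text
the job is handed in; nothing more can be done
None
```

I handed the job in at about 25 s, with the carrier flat and square under the pad and the arm jammed down on the chip. The handle is turned about one full turn: from its drop I estimate about 20 N on the pad. I could not measure that force directly, and the hand-in gave no verdict.

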